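# Set the fastener dispenser to eyelets and lock it

### The arm

A 6-joint arm with a two-finger parallel gripper is mounted at the origin on the work surface. World frame = base frame: x ahead of the robot, y to its left, z up, the work surface at z = 0. Lengths are in m, angles in rad, forces in N, time in s.
With the tool pointing down it reaches from about 0.3 to 0.775 m from the base axis. Payload 14.6 kg.
Tool frame: the origin (TCP) lies midway between the tips of the shut fingers; the grasp point (between the pads) lies 19 mm behind it (ctrl.pinch_z is the distance from the TCP to the grasp point, in m); z points along the fingers, y is the line along which they close (so a half turn about z gives the same grasp; the last joint's range is limited). The gripper opens to 94 mm and grips with 3 to 60 N. Pads are 16 mm wide; open, the fingers measure 119 mm over their backs; the gripper's body (75 mm by 177 mm) begins 78 mm behind the grasp point.
Start: joints at [1.164, 0.3, 1.521, -0, 1.321, -0.067], TCP at [0.183, 0.519, 0.205] pointing down, gripper open.
Joint ranges: [-3.03, 3.03], [-0.79, 2.21], [0.23, 2.52], [-1.04, 4.18], [0, 3.07], [-2.55, 2.55]. Speed limits (rad/s): [2.22, 2.22, 2.57, 3.14, 3.14, 3.14].

### API

Orientations are given as [roll, pitch, yaw] about the fixed x, y, z axes, in that order (R = Rz(yaw) Ry(pitch) Rx(roll)).
In Python, from station import ctrl gives the robot as it stands.
- The arm moves only by the tool jog_arm, never from a script. Its argument "motion" is a list of rows, each a list of 7 numbers: the shift along the tool's x, y, z in m, then the turn, a rotation vector about the tool's x, y, z in rad, then the opening, from -1 (shut) to 1 (fully open). In form: [[tx, ty, tz, rx, ry, rz, gripper], ...]. A call has 1 to 5 rows; each row shifts and turns the commanded pose from where the row before left it, along the tool's axes as they then stand; what a row does not reach is not made up. A row lasts 1/10 s, in which the tool goes at most 50 mm and 8.59 degrees, less where a joint would pass 70% of its speed; a pose out of reach is approached as far as the arm can. A call is refused whole if a number of a shift passes 0.05 or a number of a turn 0.15, either way. A call with a gripper value outside its range is refused whole. The fingers move at their own pace and stop on an object; "squeeze" is the grip in N (left out, the last holds). Time passes only in rows, so rows that do not move let the fingers close. It gives the time, the measured TCP pose, the force, the opening and the grip force at its end, in the units of the state.
- ctrl.get_obs(): the state, without advancing time (a new reading comes with each control period).
- ctrl.camera(name): name is "scene" or "side" or "wrist"; returns the picture (420x560x3 uint8, red, green, blue); there is no depth.
- ctrl.camera_model(name): a dict with "intrinsics" (3x3 intrinsics, pixels), "rvec" (rotation vector, rad) and "tvec" (3), from world to camera coordinates, as OpenCV has them. Camera axes: x right, y down, z forward; pixel columns grow to the right and rows downward; lengths in m; the calibration is good to about 2 mm. A picture is of the moment at which its call begins: read the wrist's pose just before it. camera_model takes no time and is no camera call; for the wrist camera it gives the pose at the moment of the call.
- ctrl.hand_in(): hands the job in; it is judged then, once.
The state is a dict: "time_s": time; "qpos": joint angles; "joint_vel": joint speeds; "tau": joint torques, N m; "ee_pos": TCP position; "eef_rot": TCP orientation; "force": force on the tool from outside, world axes, zero at the start; "moment": the same for the moment, N m; "grip_width": finger opening in m; "grip_force": force on a finger pad.
Only numpy, scipy, OpenCV 4.12 (cv2) and the standard library are available. Lean on these libraries where they do the work, as an engineer would, in place of code of your own. Each camera call takes 0.05 s, during which the arm holds its last target. There are 200 camera calls.

### The job

Set the fastener dispenser on the craft table to eyelets: push the black upright tab of its rotary selector round, without gripping it between the fingers, until it points straight at the ring-shaped metal sample. Then press the round lock plunger all the way down so that it stays down. Leave everything else on and around the dispenser where it is.

Things in the scene. Friction and masses are not known exactly. Their poses are not given: they have to be found in the camera images.
- dispenser: White fastener dispenser, fixed to the table: a square housing 250 x 250 mm, flat top 60 mm above the table. Origin: centre of its underside, which lies on the selector's vertical axis; z up; the front, with the outlet mouth, is the -x side. On top: the selector in the middle, four dark metal samples around it, the lock plunger, one loose spool.
- selector (a joint): Angle of the selector in rad, positive counter-clockwise seen from above. At 0 the tab points along the dispenser's -x (to the front); in the dispenser's frame the tab points along (-cos q, -sin q). Turns freely both ways between -2.25 and 2.25 with even friction (0.15 N m, about 2.5 N at the tab), no clicks, and stays where it is left. It starts within 0.3 of 0. The selector is a grey disc of 45 mm radius, top 70 mm above the table, which carries the tab.
- tab (a point): Point in the tab, turning with it: 60 mm from the selector's axis, on the tab's mid plane, 90 mm above the table. x points radially outwards along the tab, z up. The tab is a black upright fin 8 mm thick, reaching from 22 to 77 mm from the axis, from 70 to 102 mm above the table.
- sample_ring: The eyelet sample: dark metal ring lying flat, 30 mm outside and 18 mm inside diameter, 6 mm high, fixed on the housing top (which is at 60 mm). Origin: centre of its underside, 97 mm from the selector's axis. The four samples stand at selector angles -1.92, -0.96, 0.96 and 1.92; which one stands where changes.
- sample_dome: Another setting's sample, fixed: dark metal dome, 28 mm diameter, 8.5 mm high, 97 mm from the selector's axis. Origin: centre of its underside.
- sample_square: Another setting's sample, fixed: dark metal square plate 24 x 24 mm, 6 mm high, 97 mm from the selector's axis. Origin: centre of its underside.
- sample_bar: Another setting's sample, fixed: dark metal bar 30 x 8 mm, 6 mm high, 97 mm from the selector's axis. Origin: centre of its underside.
- lock (a joint): Travel of the lock plunger in m: 0 up (as at the start), 0.008 fully down. It moves straight down against 3 N of friction and stays where it is left (no spring).
- lock_top (a point): Centre of the lock plunger's flat top, moving with it: a black cylinder of 26 mm diameter, 100 mm from the selector's axis on the dispenser's +x side (the back); its top is 76 mm above the table when up and 68 mm when fully down.
- spool_on: Loose thread spool, 28 mm diameter, 45 mm high, standing on the housing top at its back left corner (dispenser +x, +y). Origin: centre of its underside.
- spool_off: Loose thread spool, 28 mm diameter, 45 mm high, standing on the table beside the dispenser. Origin: centre of its underside.
- tape: Loose roll of tape lying flat, 76 mm diameter, 20 mm high. Origin: centre of its underside.
- snips: Loose thread snips lying flat, about 124 mm long along x, 8 mm high. Origin: on the underside, near the middle.
- phone: Loose phone lying flat, 150 x 72 x 8 mm. Origin: centre of its underside.
- tin: Loose round tin, 64 mm diameter, 50 mm high. Origin: centre of its underside.
- mug: Loose white mug, 76 mm diameter, 85 mm high. Origin: centre of its underside.

How it is judged:
On the way, in this order (a step that is already met when the one before it is completed fails the run):
1. the tab points at the ring sample (x of sample_ring in the frame of tab above 0 m and y of sample_ring in the frame of tab between -0.01 and 0.01 m and velocity of joint selector between -0.05 and 0.05 rad/s), for 0.2 s.
2. the lock plunger is fully down, the tab still pointing at the ring (x of sample_ring in the frame of tab above 0 m and y of sample_ring in the frame of tab between -0.01 and 0.01 m and value of joint lock above 0.0065 m), for 0.2 s.
At the end, for the whole second after the job is handed in: The tab points at the ring sample (the tab's mid line passes within 10 mm of the ring's centre, about 6 degrees) and is still; the lock plunger is down by more than 6.5 of its 8 mm (all of step 2 and velocity of joint selector between -0.05 and 0.05 rad/s); the robot touches nothing.
It fails at once if the tab is taken between the fingers (x of the grasp point in the frame of tab between -0.035 and 0.015 m and y of the grasp point in the frame of tab between -0.004 and 0.004 m and z of the grasp point in the frame of tab below 0.02 m).
It fails at once if the lock plunger is pushed down before the tab points at the ring (value of joint lock above 0.003 m and not (x of sample_ring in the frame of tab above 0 m and y of sample_ring in the frame of tab between -0.01 and 0.01 m)).
It fails at once if the spool standing on the dispenser is moved by more than 20 mm or lifted (distance of spool_on from where it was at the start of the episode above 0.02 m).
It fails at once if the spool, tape roll, snips, phone, tin or mug on the table is moved by more than 20 mm or lifted (distance of any of spool_off, tape, snips, phone, tin, mug from where it was at the start of the episode above 0.02 m).
It also fails if it takes over 48 s, if anything falls off the work surface, if the arm or the gripper's body presses on something with over 40 N, if the wrist force passes 120 N, or if a joint passes its speed limit or range.

## Working session

There is one attempt and no reset: what is moved stays moved. The work goes in short steps, Python scripts to look and compute and a tool call to move; the robot and the scene stay as the last step left them, time stands still between calls to the robot, and variables do not carry over. Pictures are saved under pics/ and viewed, at most 10 in all, crops included, and the job is handed in when it is done.

Besides the shell and the picture viewer there is one more tool, called as a command line: name --pt "numbers of a row" for each row, then --argument value for the rest. jog_arm: Moves the arm, as the interface text tells. Its arguments: {"type":"object","properties":{"motion":{"type":"array"},"squeeze":{"type":"number"}},"required":["motion"]}

```bash
mkdir -p pics; cat > h.py <<'E'
import numpy as np, cv2
from station import ctrl
def ray(model,uv,z):
    K=np.array(model["intrinsics"]);R=cv2.Rodrigues(np.array(model["rvec"],float))[0];t=np.array(model["tvec"],float).ravel()
    d=R.T@np.linalg.inv(K)@np.array([uv[0],uv[1],1.]);c=-R.T@t
    return c+d*(z-c[2])/d[2]
def proj(model,P):
    return cv2.projectPoints(np.array(P,float).reshape(-1,1,3),np.array(model["rvec"],float),np.array(model["tvec"],float),np.array(model["intrinsics"],float),None)[0].reshape(-1,2)
E
python3 - <<'E'
from h import *
a=ctrl.camera("scene");b=ctrl.camera("side")
cv2.imwrite("pics/scene.png",cv2.resize(a[:,:,::-1],(800,600),interpolation=cv2.INTER_CUBIC))
cv2.imwrite("pics/side.png",cv2.resize(b[:,:,::-1],(800,600),interpolation=cv2.INTER_CUBIC))
print(ctrl.get_obs())
E
```

```text
{'time_s': 0.1, 'qpos': array([ 1.16436332e+00,  3.00419506e-01,  1.52151986e+00, -6.15266620e-07,
        1.32066983e+00, -6.66160355e-02]), 'joint_vel': array([-0.00126577, -0.00111745, -0.00128306,  0.00188562, -0.00112134,
       -0.00031467]), 'tau': array([ 2.34661071e-03, -5.32648587e+01, -3.53280401e+01,  7.09605287e-02,
        2.34717719e-02, -1.12804632e-04]), 'ee_pos': array([0.18324371, 0.51833435, 0.20494052]), 'eef_rot': array([-3.14057833e+00, -6.70731770e-05,  2.80177580e+00]), 'force': array([ 0.66944328, -0.65892781,  0.73958635]), 'moment': array([ 0.01323202, -0.00532115, -0.05007994]), 'grip_force': 0.0, 'grip_width': 0.09368850885971278}
```

View pics/scene.png

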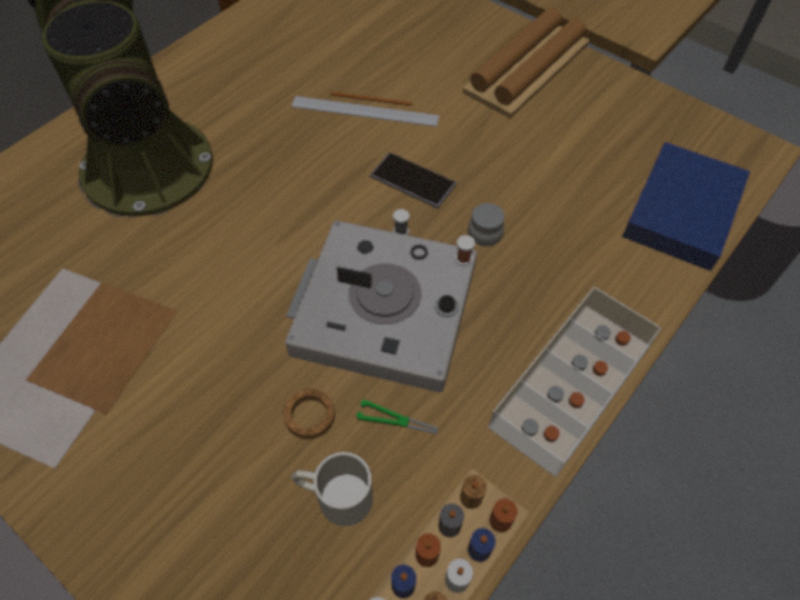

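View pics/side.png

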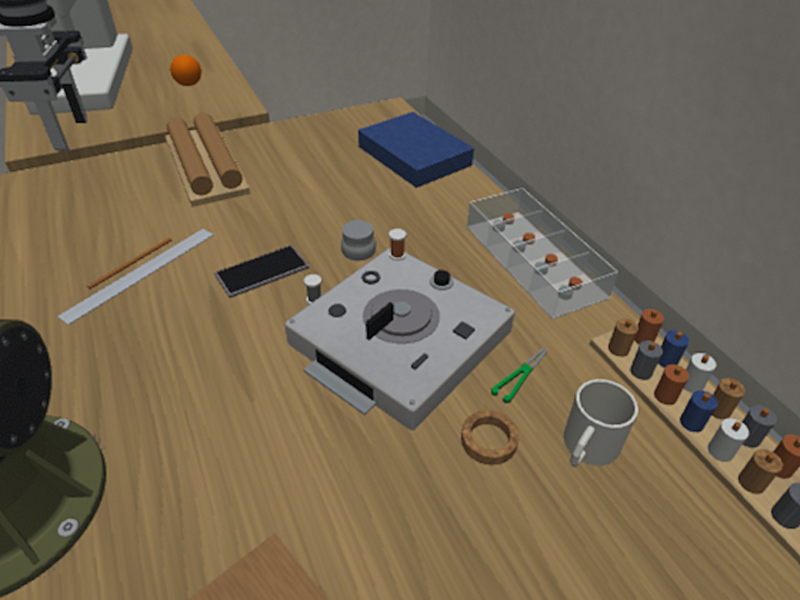

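The scene view shows the ring at (419,252), the dome at (365,247), the lock at (447,303), the disc at (384,291) and the tab at (353,277), all on the 800x600 picture. The side view shows the ring at (371,277), the lock at (442,279) and the tab at (380,320). The ring is therefore back-left, at q = -1.92. Next I measure.

```bash
python3 - <<'E'
from h import *
pts={"scene":dict(dome=(365,247,.068),ring=(419,252,.063),bar=(336,326,.066),sq=(390,345,.066),lock=(447,302,.076),tabout=(338,267,.102),tabin=(372,275,.102),spool=(466,242,.105),spoff=(401,215,.045),tin=(488,212,.05)),
"side":dict(dome=(337,310,.066),ring=(371,277,.063),bar=(420,361,.066),sq=(464,330,.066),lock=(442,275,.076),tabout=(367,322,.102),tabin=(393,303,.102),spool=(397,235,.105),spoff=(313,281,.045),tin=(358,230,.05))}
s=.7
for n,d in pts.items():
    m=ctrl.camera_model(n); W={}
    for k,(u,v,z) in d.items():
        W[k]=ray(m,(u*s,v*s),z)[:2]; print(n,k,W[k].round(4))
    q={'dome':-.96,'ring':-1.92,'bar':.96,'sq':1.92}
    # fit rigid pose
    A=[];B=[]
    for k in q: A.append(.097*np.array([-np.cos(q[k]),-np.sin(q[k])]));B.append(W[k])
    A.append([.1,0]);B.append(W['lock']);A=np.array(A);B=np.array(B)
    a=(A-A.mean(0));b=(B-B.mean(0));th=np.arctan2((a[:,0]*b[:,1]-a[:,1]*b[:,0]).sum(),(a*b).sum())
    R=np.array([[np.cos(th),-np.sin(th)],[np.sin(th),np.cos(th)]]);c=B.mean(0)-R@A.mean(0)
    print(n,"yaw",th,"c",c,"res",(B-(A@R.T+c)).round(4).tolist())
    for k in('tabout','tabin','spool','spoff','tin'):
        p=R.T@(W[k]-c);print(k,p.round(4),'q',np.arctan2(-p[1],-p[0]).round(3),'r',np.hypot(*p).round(3))
E
```

```text
scene dome [0.4831 0.0819]
scene ring [0.5554 0.1335]
scene bar [ 0.5468 -0.0594]
scene sq [ 0.6315 -0.0324]
scene lock [0.6543 0.0778]
scene tabout [0.4941 0.007 ]
scene tabin [0.5445 0.0291]
scene spool [0.619  0.1708]
scene spoff [0.4736 0.1872]
scene tin [0.588  0.2853]
scene yaw 0.4357844471937501 c [0.56422049 0.03561624] res [[0.0028, -0.0023], [-0.0004, 0.0012], [-0.0005, 0.0005], [-0.0013, 0.0006], [-0.0006, -0.0]]
tabout [-0.0756  0.0037] q -0.049 r 0.076
tabin [-0.0206  0.0025] q -0.119 r 0.021
spool [0.1067 0.0995] q -2.391 r 0.146
spoff [-0.0182  0.1757] q -1.468 r 0.177
tin [0.1269 0.2163] q -2.101 r 0.251
side dome [0.4778 0.0814]
side ring [0.5555 0.1332]
side bar [ 0.5453 -0.0614]
side sq [ 0.6303 -0.0349]
side lock [0.6536 0.077 ]
side tabout [0.4954 0.0055]
side tabin [0.5443 0.0254]
side spool [0.6168 0.1666]
side spoff [0.4734 0.1828]
side tin [0.5912 0.2758]
side yaw 0.43405429852594424 c [0.56249762 0.03442126] res [[-0.0008, -0.0018], [0.0012, 0.0021], [-0.0001, -0.0004], [-0.0006, -0.0006], [0.0003, 0.0006]]
tabout [-0.073  0.002] q -0.027 r 0.073
tabin [-0.0202 -0.0005] q 0.026 r 0.02
spool [0.1049 0.0971] q -2.395 r 0.143
spoff [-0.0184  0.1721] q -1.464 r 0.173
tin [0.1276 0.2069] q -2.123 r 0.243
```

jog_arm --pt "-0.033 -0.026 -0.003 0 0 0 -1" --pt "-0.033 -0.026 -0.003 0 0 0 -1" --pt "-0.033 -0.026 -0.003 0 0 0 -1" --pt "-0.033 -0.026 -0.003 0 0 0 -1" --pt "-0.033 -0.026 -0.003 0 0 0 -1"

```text
time_s: 0.6
ee_pos: [0.296, 0.3394, 0.2204]
eef_rot: [-3.141, -0.0, 2.802]
force: [1.2, 0.3, -0.2]
grip_width: 0.0575
grip_force: 0.0
```

jog_arm --pt "-0.033 -0.026 -0.003 0 0 0 -1" --pt "-0.033 -0.026 -0.003 0 0 0 -1" --pt "-0.033 -0.026 -0.003 0 0 0 -1" --pt "-0.033 -0.026 -0.003 0 0 0 -1" --pt "-0.033 -0.026 -0.003 0 0 0 -1"

```text
time_s: 1.1
ee_pos: [0.4083, 0.1618, 0.2355]
eef_rot: [-3.142, -0.0, 2.802]
force: [0.1, 0.4, 0.1]
grip_width: 0.0174
grip_force: 0.0
```

jog_arm --pt "-0.033 -0.026 -0.003 0 0 0 -1" --pt "-0.033 -0.026 -0.003 0 0 0 -1" --pt "-0.033 -0.026 -0.003 0 0 0 -1" --pt "-0.033 -0.026 -0.003 0 0 0 -1" --pt "-0.033 -0.026 -0.003 0 0 0 -1"

```text
time_s: 1.6
ee_pos: [0.5206, -0.0158, 0.2504]
eef_rot: [-3.142, -0.0, 2.802]
force: [-0.5, 1.5, -0.0]
grip_width: 0.0005
grip_force: 0.0
```

jog_arm --pt "0 0 0 0 0 0.138 -1" --pt "0 0 0 0 0 0.138 -1" --pt "0 0 0 0 0 0.138 -1" --pt "0 0 0 0 0 0.138 -1" --pt "0 0 0 0 0 0.138 -1"

```text
time_s: 2.1
ee_pos: [0.5199, -0.0142, 0.2501]
eef_rot: [-3.141, -0.0, 2.106]
force: [-1.0, -0.4, -0.0]
grip_width: 0.0005
grip_force: 0.0
```

jog_arm --pt "0 0 0 0 0 0.138 -1" --pt "0 0 0 0 0 0 -1"

```text
time_s: 2.3
ee_pos: [0.5199, -0.0141, 0.2502]
eef_rot: [-3.141, -0.0, 1.972]
force: [0.2, -1.0, 0.8]
grip_width: 0.0003
grip_force: 0.0
```

jog_arm --pt "0 0 0.04 0 0 0 -1" --pt "0 0 0.04 0 0 0 -1" --pt "0 0 0.04 0 0 0 -1" --pt "0 0 0.03 0 0 0 -1" --pt "0 0 0.017 0 0 0 -1"

```text
time_s: 2.8
ee_pos: [0.5188, -0.014, 0.0808]
eef_rot: [-3.139, -0.002, 1.979]
force: [0.3, 0.2, 0.5]
grip_width: 0.0009
grip_force: 0.0
```

```bash
python3 - <<'E'
from h import *
a=ctrl.camera("side");b=ctrl.camera("scene")
f=lambda i:cv2.resize(i[:,:,::-1],None,fx=3.2,fy=3.2,interpolation=cv2.INTER_CUBIC)
cv2.imwrite("pics/c1.png",np.hstack([f(a[160:300,200:320]),f(b[140:280,200:320])]))
print(ctrl.get_obs()['ee_pos'])
E
```

```text
[ 0.51870042 -0.01400356  0.08116325]
```

View pics/c1.png

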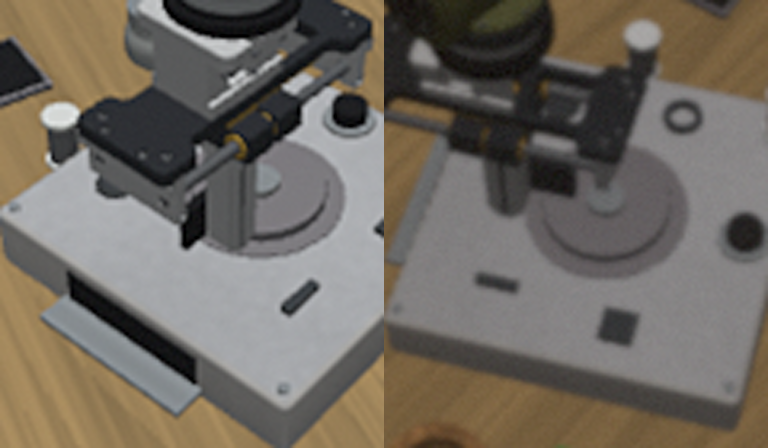

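The closed fingers stand beside the tab on its -y side (side crop: finger tip (232,245), tab (190,220)), clear of it. I start pushing clockwise.

jog_arm --pt "0.007 0 0 0 0 0 -1" --pt "0.007 0 0 0 0 0 -1" --pt "0.006 -0.001 0 0 0 0.1 -1" --pt "0.006 -0.001 0 0 0 0.1 -1" --pt "0.006 -0.001 0 0 0 0.1 -1"

```text
time_s: 3.4
ee_pos: [0.5063, 0.0154, 0.0846]
eef_rot: [3.14, 0.001, 1.671]
force: [-1.4, -3.4, -0.5]
grip_width: 0.0004
grip_force: 1.4
```

jog_arm --pt "0.006 -0.001 0 0 0 0.1 -1" --pt "0.006 -0.001 0 0 0 0.1 -1" --pt "0.006 -0.001 0 0 0 0.1 -1" --pt "0.006 -0.001 0 0 0 0.1 -1" --pt "0.006 -0.001 0 0 0 0.1 -1"

```text
time_s: 3.9
ee_pos: [0.5041, 0.0456, 0.0845]
eef_rot: [3.141, 0.0, 1.171]
force: [-3.9, -1.8, 1.8]
grip_width: 0.0006
grip_force: 1.4
```

```bash
cat >> h.py <<'E'
C=np.array([.5633,.035])
def loc():
    o=ctrl.get_obs();p=o['ee_pos'];y=o['eef_rot'][2];v=p[:2]-C
    x=np.array([np.cos(y),np.sin(y)]);t=np.array([np.sin(y),-np.cos(y)])
    print('t',o['time_s'],'p',p,'yaw',y,'px,py',v@x,v@t,'tabq if perp',y+np.pi/2-np.pi-.435,'F',o['force'])
E
python3 -c "
from h import *
loc()"
```

```text
t 3.9 p [0.50405011 0.04560866 0.08452285] yaw 1.1711715309062447 px,py -0.013279742390046747 -0.05870895213839615 tabq if perp -0.8346247958886521 F [-3.85065521 -1.80339194  1.78587997]
```

jog_arm --pt "0.006 -0.001 0 0 0 0.1 -1" --pt "0.006 -0.001 0 0 0 0.1 -1" --pt "0.006 -0.001 0 0 0 0.1 -1" --pt "0.006 -0.001 0 0 0 0.1 -1" --pt "0.006 -0.001 0 0 0 0.1 -1"

```text
time_s: 4.4
ee_pos: [0.5166, 0.0731, 0.0845]
eef_rot: [3.141, -0.0, 0.671]
force: [-2.7, -2.9, 1.7]
grip_width: 0.0008
grip_force: 1.8
```

jog_arm --pt "0.006 -0.001 0 0 0 0.1 -1" --pt "0.006 -0.001 0 0 0 0.1 -1" --pt "0.006 -0.001 0 0 0 0.1 -1" --pt "0.003 -0.0005 0 0 0 0.05 -1" --pt "0 0 0 0 0 0 -1"

```text
time_s: 4.9
ee_pos: [0.533, 0.0869, 0.0844]
eef_rot: [3.141, -0.001, 0.324]
force: [-1.4, 0.3, 0.0]
grip_width: 0.0004
grip_force: 0.5
```

```bash
python3 - <<'E'
from h import *
loc()
a=ctrl.camera("side");b=ctrl.camera("scene")
f=lambda i:cv2.resize(i[:,:,::-1],None,fx=3.2,fy=3.2,interpolation=cv2.INTER_CUBIC)
cv2.imwrite("pics/c2.png",np.hstack([f(a[160:300,200:320]),f(b[140:280,200:320])]))
E
```

```text
t 4.9 p [0.53298378 0.08685134 0.08441133] yaw 0.32442708274444 px,py -0.01220629333816284 -0.058810212683236385 tabq if perp -1.6813692440504566 F [-1.40943782  0.2504437   0.03658461]
```

View pics/c2.png

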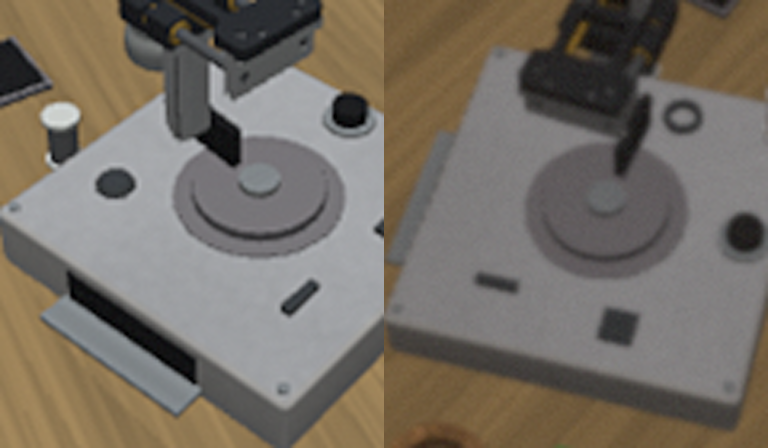

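Tab is still against the fingers, short of the ring (right crop: tab top (620,140)-(648,93), ring (683,116)). I push the rest slowly, then retract and measure.

jog_arm --pt "0.003 -0.0005 0 0 0 0.05 -1" --pt "0.003 -0.0005 0 0 0 0.05 -1" --pt "0.003 -0.0005 0 0 0 0.05 -1" --pt "0.003 -0.0005 0 0 0 0.05 -1" --pt "0.0015 -0.0002 0 0 0 0.025 -1"

```text
time_s: 5.5
ee_pos: [0.5454, 0.0917, 0.0839]
eef_rot: [-3.141, -0.0, 0.099]
force: [-3.6, 0.4, 2.9]
grip_width: 0.0005
grip_force: 1.8
```

jog_arm --pt "0 0 0 0 0 0 -1" --pt "0 0 0 0 0 0 -1"

```text
time_s: 5.7
ee_pos: [0.5455, 0.0914, 0.0836]
eef_rot: [3.142, -0.0, 0.1]
force: [-2.2, 0.7, 0.7]
grip_width: 0.0002
grip_force: 0.8
```

```bash
python3 -c "
from h import *
loc()"
```

```text
t 5.7 p [0.54549536 0.09144085 0.08359776] yaw 0.10048892869798398 px,py -0.012052676328695331 -0.05794228203615655 tabq if perp -1.9053073980969126 F [-2.21369576  0.67463201  0.74692252]
```

jog_arm --pt "-0.01 0 0 0 0 0 -1" --pt "-0.02 0 0 0 0 0 -1" --pt "-0.03 0 -0.03 0 0 0 -1" --pt "0 0 -0.05 0 0 0 -1" --pt "0 0 -0.05 0 0 0 -1"

```text
time_s: 6.2
ee_pos: [0.4843, 0.0853, 0.2149]
eef_rot: [3.141, 0.001, 0.1]
force: [1.3, -0.2, -0.1]
grip_width: 0.0006
grip_force: 0.0
```

```bash
python3 - <<'E'
from h import *
loc()
a=ctrl.camera("side");b=ctrl.camera("scene")
f=lambda i:cv2.resize(i[:,:,::-1],None,fx=5,fy=5,interpolation=cv2.INTER_CUBIC)
cv2.imwrite("pics/c3.png",np.hstack([f(a[175:275,240:320]),f(b[160:260,240:320])]))
E
```

```text
t 6.2 p [0.48428213 0.08527633 0.21486626] yaw 0.09955315166734557 px,py -0.073629723137839 -0.057880890954238075 tabq if perp -1.906243175127551 F [ 1.32114389 -0.23253224 -0.05965802]
```

View pics/c3.png

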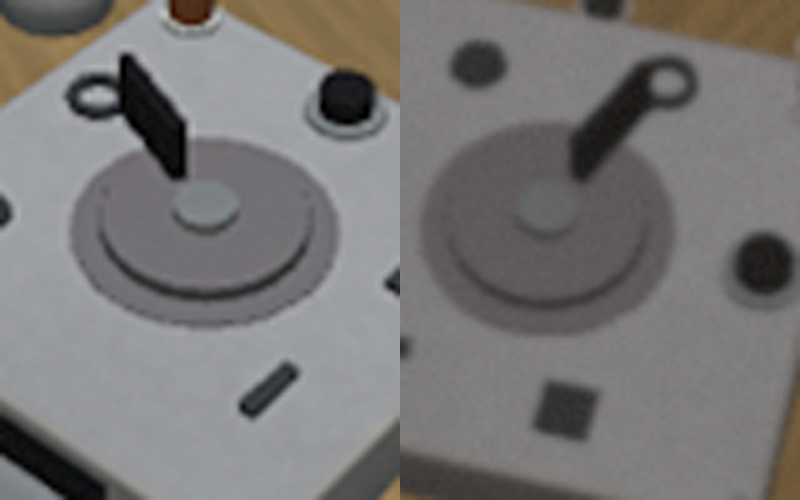

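```bash
python3 - <<'E'
from h import *
for n,o,i,r,l,sx,oy in (("side",(126,55),(184,122),(97,95),(347,84),0,175),("scene",(642,65),(575,135),(669,82),(765,257),400,160)):
    m=ctrl.camera_model(n);g=lambda p,z:ray(m,(240+(p[0]-sx)/5,oy+p[1]/5),z)[:2]
    O,I,Rg,L=g(o,.102),g(i,.102),g(r,.064),g(l,.076)
    d=(O-I)/np.linalg.norm(O-I);w=Rg-I
    c=O-d*.077;v=Rg-C
    print(n,O,I,Rg,L,'len',np.linalg.norm(O-I),'lat',d[0]*w[1]-d[1]*w[0],'ang edge',np.arctan2(d[1],d[0]),'ang O-C',np.arctan2(*(O-C)[::-1]),'ring',np.arctan2(v[1],v[0]),np.hypot(*v))
E
```

```text
side [0.55979452 0.11055271] [0.56414784 0.05964374] [0.55431066 0.13208696] [0.65472224 0.07919072] len 0.0510947704290744 lat 0.0036291806921460393 ang edge 1.656100756001562 ang O-C 1.6171609247804637 ring 1.6631237293876964 0.09750223727829857
scene [0.55820201 0.11018612] [0.5596798  0.06102149] [0.55676249 0.13359006] [0.65445552 0.07792136] len 0.04918682537703799 lat 0.0007357142100216998 ang edge 1.6008452882067044 ang O-C 1.638497604793021 ring 1.637009423622877 0.0988065707871827
```

Tab is aligned with the ring: lateral offset 1–4 mm in both views, within the 10 mm tolerance. Now the lock, at (0.654, 0.0775).

jog_arm --pt "0.042 0.006 0 0 0 0 -1" --pt "0.042 0.006 0 0 0 0 -1" --pt "0.042 0.006 0 0 0 0 -1" --pt "0.042 0.0065 0 0 0 0 -1" --pt "0 0 0 0 0 0 -1"

```text
time_s: 6.8
ee_pos: [0.6578, 0.0769, 0.2098]
eef_rot: [3.141, 0.003, 0.099]
force: [-0.3, -0.5, -0.7]
grip_width: 0.0007
grip_force: 0.0
```

jog_arm --pt "0 0 0.04 0 0 0 -1" --pt "0 0 0.04 0 0 0 -1" --pt "0 0 0.03 0 0 0 -1" --pt "0 0 0.015 0 0 0 -1" --pt "0 0 0 0 0 0 -1"

```text
time_s: 7.3
ee_pos: [0.6542, 0.0776, 0.0869]
eef_rot: [-3.142, 0.003, 0.099]
force: [0.3, 1.0, 0.1]
grip_width: 0.0001
grip_force: 0.0
```

jog_arm --pt "0 0 0.004 0 0 0 -1" --pt "0 0 0.004 0 0 0 -1" --pt "0 0 0.003 0 0 0 -1" --pt "0 0 0.003 0 0 0 -1" --pt "0 0 0 0 0 0 -1"

```text
time_s: 7.8
ee_pos: [0.6556, 0.0777, 0.0746]
eef_rot: [3.142, -0.0, 0.099]
force: [0.3, 0.6, -0.4]
grip_width: 0.0008
grip_force: 0.0
```

jog_arm --pt "0 0 0.002 0 0 0 -1" --pt "0 0 0.001 0 0 0 -1" --pt "0 0 0.001 0 0 0 -1" --pt "0 0 0 0 0 0 -1"

```text
time_s: 8.2
ee_pos: [0.6555, 0.0777, 0.0704]
eef_rot: [3.142, -0.0, 0.099]
force: [2.1, 0.8, 1.6]
grip_width: 0.0004
grip_force: 0.8
```

jog_arm --pt "0 0 0.001 0 0 0 -1" --pt "0 0 0.001 0 0 0 -1" --pt "0 0 0.001 0 0 0 -1" --pt "0 0 0 0 0 0 -1"

```text
time_s: 8.6
ee_pos: [0.6556, 0.0777, 0.0683]
eef_rot: [3.142, -0.001, 0.099]
force: [-2.4, -0.5, 8.9]
grip_width: 0.0007
grip_force: 4.5
```

jog_arm --pt "0 0 0.001 0 0 0 -1" --pt "0 0 0 0 0 0 -1" --pt "0 0 0 0 0 0 -1"

```text
time_s: 8.9
ee_pos: [0.6557, 0.0777, 0.0681]
eef_rot: [3.141, -0.001, 0.099]
force: [-5.5, -1.0, 15.7]
grip_width: 0.0003
grip_force: 8.1
```

Bottomed at z = 0.068 as expected, with the force rising. I retract straight up.

jog_arm --pt "0 0 -0.01 0 0 0 -1" --pt "0 0 -0.03 0 0 0 -1" --pt "0 0 -0.05 0 0 0 -1" --pt "0 0 -0.05 0 0 0 -1" --pt "-0.03 0 -0.03 0 0 0 -1"

```text
time_s: 9.4
ee_pos: [0.6269, 0.0748, 0.2398]
eef_rot: [3.141, -0.004, 0.099]
force: [-0.1, -0.2, -0.5]
grip_width: 0.0005
grip_force: 0.0
```

jog_arm --pt "-0.04 0 0 0 0 0 -1" --pt "-0.05 0 0 0 0 0 -1" --pt "-0.05 0 0 0 0 0 -1" --pt "-0.04 0 0 0 0 0 -1" --pt "0 0 0 0 0 0 -1"

```text
time_s: 9.9
ee_pos: [0.4431, 0.0568, 0.2369]
eef_rot: [3.142, 0.0, 0.099]
force: [-0.2, -0.1, 0.4]
grip_width: 0.0006
grip_force: 0.0
```

```bash
python3 - <<'E'
from h import *
a=ctrl.camera("side");b=ctrl.camera("scene")
f=lambda i:cv2.resize(i[:,:,::-1],None,fx=4,fy=4,interpolation=cv2.INTER_CUBIC)
cv2.imwrite("pics/c4.png",np.hstack([f(a[155:275,240:340]),f(b[140:260,240:340])]))
E
```

```text
(no output)
```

View pics/c4.png

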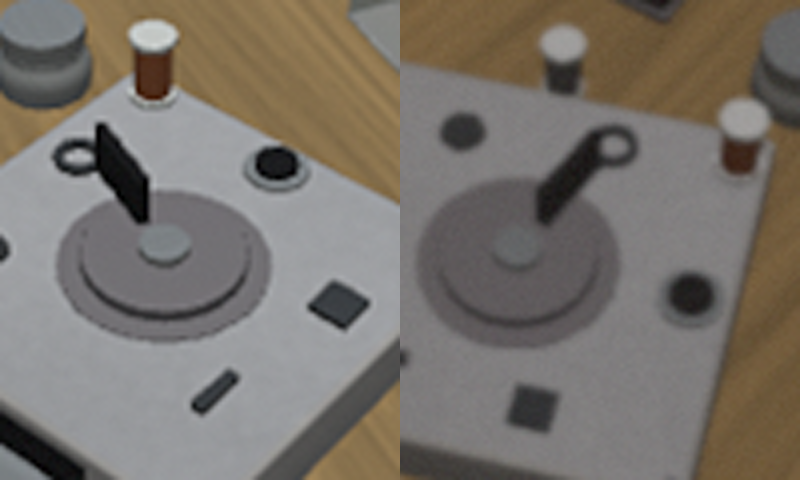

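The plunger is down, now flush in its collar at (277,163) in the left crop. The tab still points at the ring, and both spools are where they were.

```bash
python3 -c "
from station import ctrl
print(ctrl.hand_in())"
```

```text
the job is handed in; nothing more can be done
None
```

The job is handed in: the tab points at the ring sample (1–4 mm off its centre, 10 mm allowed), the lock plunger is pressed fully down and stayed down, and both spools look unmoved in the last pictures, though I did not re-check the other table items; no verdict was returned.

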